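# Move the seasonings to the table rack in their order

## Task

Move the seasonings from the row of square bamboo cups into the free wells of the dark wooden table rack, each standing upright on the floor of a well of its own, in the same order from left to right (as seen from the robot) as they stand now, so that the cook finds them without looking. The table rack already has its salt shaker, so leave that one where it is, and leave the spare salt shaker behind in its cup.

Things in the scene. Friction and masses are not known exactly. Their poses are not given: they have to be found in the camera images.
- green_jar: Spice jar of clear glass with a brown paper label and a green lid, to be moved. Round: body 44 mm, lid 45 mm across (from 85 to 105 mm up), 106 mm tall. Origin at the centre of its underside, z up; 0.11 kg. It may be gripped round the lid.
- amber_jar: Amber glass jar with a plain pale label and a white ribbed screw cap, to be moved. Round: body 47 mm across up to 68 mm, shoulder, cap 43 mm across from 76 to 100 mm up, 100 mm tall. Origin at the centre of its underside, z up; 0.12 kg. It may be gripped round the cap.
- red_tin: Red spice tin with a red slip lid, brass-coloured bands and a pale label, to be moved. Round, 48 mm across, 95 mm tall. Origin at the centre of its underside, z up; 0.13 kg. It may be gripped round the lid (68 to 95 mm up).
- spare_shaker: The spare salt shaker: clear body, grey contents and grey domed top; round, 44 mm across (dome 34 mm), 90 mm tall. It stands in one of the bamboo cups and stays there. Origin at the centre of its underside.
- rack_shaker: The salt shaker that already stands in one of the four wells of the table rack (which well changes) and stays there. Looks like the spare one: 44 mm across, 90 mm tall. Origin at the centre of its underside.
- table_rack: Fixed walnut board 86 (x) x 282 (y) x 26 mm; origin: centre of its underside on the worktop, y left, z up. Four round wells 61 mm wide at x = 0, y = +102, +34, -34, -102 mm; their grey felt floor is 10 mm above the origin. End cheeks 92 x 10 x 58 mm. Brass rails, 6 mm thick, along front and back at x = -36 and +36 mm, 47 mm up. Left or right of the cups, turned up to 0.2 rad.
- cup_jar: The cup of the green-lidded jar. Square bamboo cup 67 x 67 x 38 mm, opening 59 mm, inner floor 6 mm above its origin (centre of the underside, 8 mm over the worktop); y points left along the row. One of four identical fixed cups, 68 mm apart in a pale tray turned up to 0.2 rad; their order in the row varies. At the start the green-lidded jar stands in it.
- cup_amber: The cup of the amber jar. Square bamboo cup 67 x 67 x 38 mm, opening 59 mm, inner floor 6 mm above its origin (centre of the underside, 8 mm over the worktop); y points left along the row. One of four identical fixed cups, 68 mm apart in a pale tray turned up to 0.2 rad; their order in the row varies. At the start the amber jar stands in it.
- cup_tin: The cup of the red tin. Square bamboo cup 67 x 67 x 38 mm, opening 59 mm, inner floor 6 mm above its origin (centre of the underside, 8 mm over the worktop); y points left along the row. One of four identical fixed cups, 68 mm apart in a pale tray turned up to 0.2 rad; their order in the row varies. At the start the red tin stands in it.
Not all that is in view belongs to the job. What is shaped like the amber_jar but purple or turquoise is not meant.

How it is judged:
By the outcome, as a careful person would: the job done as asked, in the order asked, and still so for the second after the job is handed in, with the robot touching nothing.
It also fails if it takes over 88 s, if anything falls off the work surface, if the arm or the gripper's body presses on something with over 40 N, if the wrist force passes 120 N, or if a joint passes its speed limit or range.

## Robot

A 7-joint arm with a two-finger parallel gripper is mounted at the origin on a cart in front of the work surface, level with it; the furniture and walls round the work are solid. World frame = base frame: x ahead of the robot, y to its left, z up, the work surface at z = 0. Lengths are in m, angles in rad, forces in N, time in s.
With the tool pointing down it reaches from about 0.425 to 0.875 m from the base axis. Payload 4.7 kg.
Tool frame: the origin (TCP) lies between the finger pads; the fingertips stand 22 mm ahead of it and the grasp point (between the pads) lies 3 mm ahead of it; z points along the fingers, y is the line along which they close (so a half turn about z gives the same grasp; the last joint's range is limited). The gripper opens to 87 mm and grips with 3 to 60 N. Pads are 19 mm wide; open, the fingers measure 117 mm over their backs; the gripper's body (75 mm by 190 mm) begins 51 mm behind the grasp point.
Start: joints at [1.235, 0.321, -0.07, 1.45, 0.023, 1.371, -0.057], TCP at [0.223, -0.611, 0.245] pointing down, gripper open.
Joint ranges: [-2.86, 2.86], [-0.3, 2.09], [-1.38, 1.24], [0.06, 2.45], [-1.56, 4.7], [0.09, 2.05], [-2.69, 2.69]. Speed limits (rad/s): [2.57, 2.57, 3.14, 3.14, 3.14, 3.14, 3.14].

## Interface

Orientations are given as a rotation vector (axis times angle).
In Python, from bench import ctrl gives the robot as it stands. The module is installed in compiled form; this text tells all that it offers.
- The arm moves only by the tool send_rows, never from a script. Its argument "motion" is a list of rows, each an object with "claw": the opening, from -1 (shut) to 1 (fully open); "slide": the shift along the tool's x, y, z in mm, a list of three; "delta_rot": the turn, a rotation vector about the tool's x, y, z in rad, a list of three. In form: [{"claw": claw, "slide": [x, y, z], "delta_rot": [ax, ay, az]}, ...]. A call has 1 to 5 rows; each row is the pose to reach, as a shift and turn from the pose commanded when the call began, along the tool's axes at that moment; what a row does not reach only later rows make up. A row lasts 1/10 s, in which the tool goes at most 50 mm and 8.59 degrees, less where a joint would pass 70% of its speed; a pose out of reach is approached as far as the arm can. A call with a gripper value outside its range is refused whole. The fingers move at their own pace and stop on an object; "grip_force" is the grip in N (left out, the last holds). Time passes only in rows, so rows that repeat a pose let the fingers close. It gives the time, the measured TCP pose, the force, the opening and the grip force at its end, in the units of the state.
- ctrl.get_state(): the state, without advancing time (a new reading comes with each control period).
- ctrl.get_image(name): name is "side" or "top" or "wrist"; returns a dict with "color" (420x560x3 uint8, blue, green, red), "fx", "fy", "cx", "cy" (pixels), "pose" (4x4, takes a point from camera to world coordinates). Camera axes: x right, y down, z forward; pixel columns grow to the right and rows downward; lengths in m; the calibration is good to about 2 mm. A picture is of the moment at which its call begins. There is no depth.
- ctrl.close_job(): hands the job in; it is judged then, once.
The state is a dict: "time": time; "joint_positions": joint angles; "qd": joint speeds; "joint_torque": joint torques, N m; "position": TCP position; "tool_rot": TCP orientation; "ft_force": force on the tool from outside, world axes, zero at the start; "torque": the same for the moment, N m; "grip_width": opening from 0.0 (shut) to 1.0 (fully open); "grip_force": force on a finger pad.
Only numpy, scipy, OpenCV 4.12 (cv2) and the standard library are available. Lean on these libraries where they do the work, as an engineer would, in place of code of your own. Each camera call takes 0.05 s, during which the arm holds its last target. There are 200 camera calls.

## Working session

There is one attempt and no reset: what is moved stays moved. The work goes in short steps, Python scripts to look and compute and a tool call to move; the robot and the scene stay as the last step left them, time stands still between calls to the robot, and variables do not carry over. Pictures are saved under pics/ and viewed, at most 14 in all, crops included, and the job is handed in when it is done.

Besides the shell and the picture viewer there is one more tool, called after ">>>" by a JSON object that holds its "fn" and its "kwargs", one argument or row to a line. send_rows: Moves the arm, as the interface text tells. Its arguments: {"type":"object","properties":{"motion":{"type":"array","items":{"type":"object","properties":{"claw":{"type":"number"},"slide":{"type":"array","items":{"type":"number"}},"delta_rot":{"type":"array","items":{"type":"number"}}}}},"grip_force":{"type":"number"}},"required":["motion"]}

```bash
mkdir -p pics; python3 - <<'E'
from bench import ctrl
import cv2,numpy as np
s=ctrl.get_state();print({k:np.round(v,3).tolist() for k,v in s.items()})
for n in("top","side"):
    i=ctrl.get_image(n);cv2.imwrite(f"pics/{n}0.png",i["color"]);print(n,i["fx"],i["fy"],i["cx"],i["cy"],np.round(i["pose"],4).tolist())
E
```

```text
{'time': 0.0, 'joint_positions': [1.235, 0.322, -0.07, 1.452, 0.023, 1.371, -0.057], 'qd': [-0.001, -0.001, -0.002, 0.0, -0.0, 0.0, 0.001], 'joint_torque': [0.0, -49.129, -0.404, -31.253, -0.064, 0.044, 0.0], 'position': [0.223, -0.61, 0.243], 'tool_rot': [-3.092, -0.546, 0.001], 'ft_force': [0.207, -0.462, 0.163], 'torque': [-0.017, -0.022, -0.008], 'grip_force': 0.0, 'grip_width': 1.001}
top 426.9374247346003 426.9374247346003 283.2578992040857 213.59321077397823 [[0.0031, -0.9825, 0.1864, 0.341], [-0.9994, -0.0094, -0.0333, 0.081], [0.0345, -0.1862, -0.9819, 1.1029], [0.0, 0.0, 0.0, 1.0]]
side 387.289984034012 387.289984034012 272.94202977484605 201.44588997831187 [[-0.6225, -0.4529, 0.6383, -0.0193], [-0.7826, 0.3491, -0.5154, 0.4855], [0.0106, -0.8203, -0.5718, 0.539], [0.0, 0.0, 0.0, 1.0]]
```

View pics/top0.png

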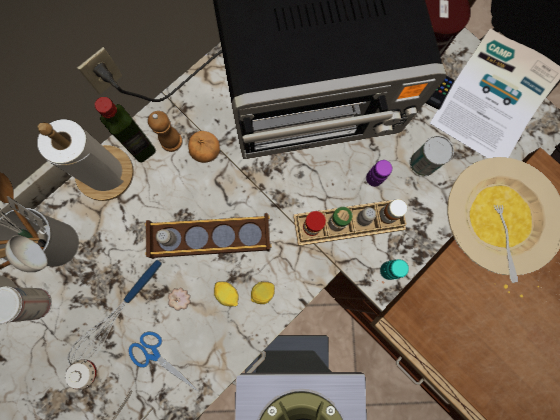

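View pics/side0.png

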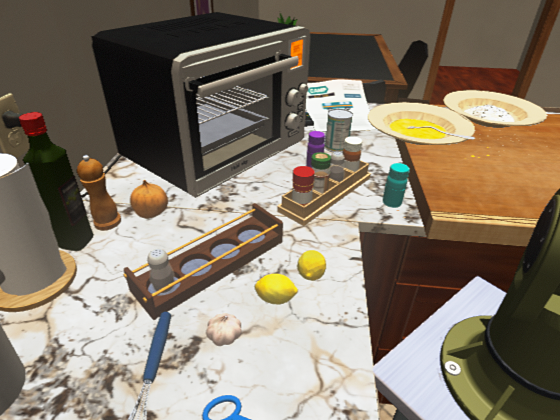

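The top view shows, left to right in the tray: red tin (315,222), green lid (342,215), grey shaker (366,215) and white cap (397,210). The rack shaker is in the leftmost well at (166,238), and the free wells are at (197,238), (224,235) and (250,233). The purple (379,172) and turquoise (397,269) jars are decoys. I'll enlarge the view to confirm this and measure.

```bash
python3 - <<'E'
import cv2
i=cv2.imread("pics/top0.png")
a=cv2.resize(i[190:255,290:415],None,fx=6.4,fy=4.6*1.39,interpolation=cv2.INTER_CUBIC)
a=cv2.resize(i[190:255,290:415],None,fx=6,fy=6,interpolation=cv2.INTER_CUBIC)
b=cv2.resize(i[205:265,140:280],None,fx=5.5,fy=5.5,interpolation=cv2.INTER_CUBIC)
cv2.imwrite("pics/c1.png",a);cv2.imwrite("pics/c2.png",b)
E
```

```text
(no output)
```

View pics/c1.png

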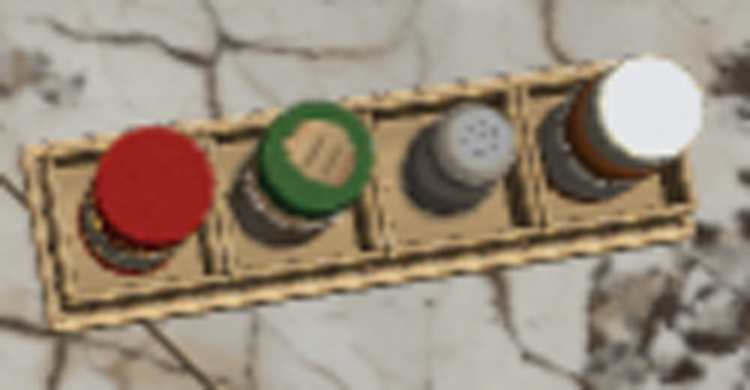

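View pics/c2.png

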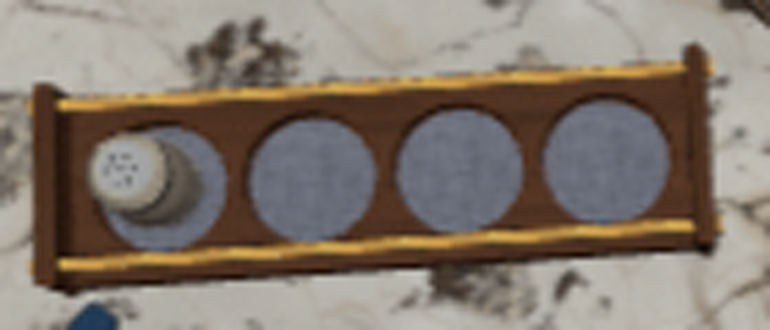

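The crop confirms the order: red tin, green jar, spare shaker, amber jar with the white ribbed cap and brown body. Wells 2 to 4 are free. So red goes to well +34, green to -34 and amber to -102.

```bash
cat > h.py <<'E'
from bench import ctrl
import numpy as np, cv2
from scipy.spatial.transform import Rotation as R
K=dict(fx=426.93742,cx=283.2579,cy=213.5932)
P=np.array([[0.0031,-0.9825,0.1864,0.341],[-0.9994,-0.0094,-0.0333,0.081],[0.0345,-0.1862,-0.9819,1.1029]])
def ray(u,v,z,im=None):
    f,cx,cy,p=(K['fx'],K['cx'],K['cy'],P) if im is None else (im['fx'],im['cx'],im['cy'],np.array(im['pose']))
    d=p[:3,:3]@[(u-cx)/f,(v-cy)/f,1]; o=p[:3,3]
    return o+d*(z-o[2])/d[2]
def rel(target,yaw_axis=None):
    s=ctrl.get_state(); M=R.from_rotvec(s['tool_rot'])
    return np.round(M.inv().apply(np.array(target)-s['position'])*1000,1)
E
python3 - <<'E'
from h import *
c1=lambda x,y:((x+.5)/6-.5+290,(y+.5)/6-.5+190)
c2=lambda x,y:((x+.5)/5.5-.5+140,(y+.5)/5.5-.5+205)
for n,p,z in(("red",(155,187),.109),("green",(316,157),.120),("spare",(480,145),.100),("amber",(650,106),.114)):print(n,ray(*c1(*p),z).round(4))
for p in((312,180),(460,171),(606,161)):print("well",ray(*c2(*p),.018).round(4))
# rail ends at z~.05, rail corners
for p in((60,105),(685,70),(60,263),(690,226)):print("rail",ray(*c2(*p),.050).round(4))
for p in((45,90),(697,48),(45,285),(710,240)):print("cheek",ray(*c2(*p),.058).round(4))
for p in((25,148),(612,65),(50,325),(692,232)):print("tray",ray(*c1(*p),.03).round(4))
print(R.from_rotvec(ctrl.get_state()['tool_rot']).as_matrix().round(3))
E
```

```text
red [ 0.5132 -0.029   0.109 ]
green [ 0.5238 -0.0913  0.12  ]
spare [ 0.533  -0.1611  0.1   ]
amber [ 0.5468 -0.2265  0.114 ]
well [0.4834 0.2652 0.018 ]
well [0.4881 0.1972 0.018 ]
well [0.4934 0.1297 0.018 ]
rail [0.5123 0.3738 0.05  ]
rail [0.5309 0.0932 0.05  ]
rail [0.4412 0.3695 0.05  ]
rail [0.4597 0.0901 0.05  ]
cheek [0.5177 0.3786 0.058 ]
cheek [0.5396 0.0878 0.058 ]
cheek [0.4308 0.3732 0.058 ]
cheek [0.4526 0.0811 0.058 ]
tray [0.5432 0.0177 0.03  ]
tray [ 0.5822 -0.2368  0.03  ]
tray [0.4674 0.0073 0.03  ]
tray [ 0.5094 -0.2681  0.03  ]
[[ 0.939  0.343 -0.001]
 [ 0.343 -0.939  0.002]
 [-0.    -0.002 -1.   ]]
```

Red tin goes to well 2, green to well 3 and amber to well 4. First I move above the red tin and align the closing axis across the row.

>>> {"fn": "send_rows", "kwargs": {
  "motion": [
    {"claw":0.4,"slide":[31,-30,0],"delta_rot":[0,0,0]},
    {"claw":0.4,"slide":[63,-60,0],"delta_rot":[0,0,0]},
    {"claw":0.4,"slide":[94,-89,0],"delta_rot":[0,0,0]},
    {"claw":0.4,"slide":[126,-119,0],"delta_rot":[0,0,0]},
    {"claw":0.4,"slide":[157,-149,0],"delta_rot":[0,0,0]}
  ],
  "grip_force": 15
}}

```text
time: 0.6
position: [0.3197, -0.4149, 0.2441]
tool_rot: [-3.093, -0.547, 0.0]
ft_force: [1.6, -0.2, 0.5]
grip_width: 0.715
grip_force: 0.0
```

>>> {"fn": "send_rows", "kwargs": {
  "motion": [
    {"claw":0.4,"slide":[31,-30,0],"delta_rot":[0,0,0]},
    {"claw":0.4,"slide":[63,-60,0],"delta_rot":[0,0,0]},
    {"claw":0.4,"slide":[94,-89,0],"delta_rot":[0,0,0]},
    {"claw":0.4,"slide":[126,-119,0],"delta_rot":[0,0,0]},
    {"claw":0.4,"slide":[157,-149,0],"delta_rot":[0,0,0]}
  ]
}}

```text
time: 1.1
position: [0.4159, -0.2213, 0.2443]
tool_rot: [3.094, 0.547, -0.0]
ft_force: [1.0, 0.1, 0.3]
grip_width: 0.699
grip_force: 0.0
```

>>> {"fn": "send_rows", "kwargs": {
  "motion": [
    {"claw":0.4,"slide":[31,-30,0],"delta_rot":[0,0,0]},
    {"claw":0.4,"slide":[63,-60,0],"delta_rot":[0,0,0]},
    {"claw":0.4,"slide":[94,-89,0],"delta_rot":[0,0,0]},
    {"claw":0.4,"slide":[126,-119,0],"delta_rot":[0,0,0]},
    {"claw":0.4,"slide":[157,-149,0],"delta_rot":[0,0,0]}
  ]
}}

```text
time: 1.6
position: [0.5123, -0.0277, 0.2444]
tool_rot: [3.093, 0.546, -0.0]
ft_force: [0.7, -0.8, 0.3]
grip_width: 0.705
grip_force: 0.0
```

>>> {"fn": "send_rows", "kwargs": {
  "motion": [
    {"claw":0.4,"slide":[0,0,0],"delta_rot":[0,0,-0.14]},
    {"claw":0.4,"slide":[0,0,0],"delta_rot":[0,0,-0.28]},
    {"claw":0.4,"slide":[0,0,0],"delta_rot":[0,0,-0.42]},
    {"claw":0.4,"slide":[0,0,0],"delta_rot":[0,0,-0.56]},
    {"claw":0.4,"slide":[0,0,0],"delta_rot":[0,0,-0.69]}
  ]
}}

```text
time: 2.1
position: [0.5117, -0.0292, 0.2441]
tool_rot: [-2.722, -1.568, 0.001]
ft_force: [0.1, -0.6, -0.3]
grip_width: 0.702
grip_force: 0.0
```

>>> {"fn": "send_rows", "kwargs": {
  "motion": [
    {"claw":0.4,"slide":[0,0,0],"delta_rot":[0,0,-0.14]},
    {"claw":0.4,"slide":[0,0,0],"delta_rot":[0,0,-0.28]},
    {"claw":0.4,"slide":[0,0,0],"delta_rot":[0,0,-0.42]},
    {"claw":0.4,"slide":[0,0,0],"delta_rot":[0,0,-0.56]},
    {"claw":0.4,"slide":[0,0,0],"delta_rot":[0,0,-0.69]}
  ]
}}

```text
time: 2.6
position: [0.5117, -0.0293, 0.2441]
tool_rot: [-2.031, -2.396, 0.001]
ft_force: [0.4, -0.0, 0.2]
grip_width: 0.701
grip_force: 0.0
```

```bash
python3 - <<'E'
from h import *
s=ctrl.get_state();print(s['time'],s['position'],s['joint_positions'],s['grip_width'],s['ft_force'])
print(R.from_rotvec(s['tool_rot']).as_matrix().round(3))
i=ctrl.get_image("wrist");cv2.imwrite("pics/w1.png",i["color"])
print(np.round(i['pose'],3).tolist(),i['fx'],i['cx'],i['cy'])
print(rel([.5132,-.029,.108]))
E
```

```text
2.6 [ 0.51167644 -0.02933866  0.24410214] [ 0.67627057  0.06613764 -0.69309428  1.76628269  0.04354006  1.32549573
  0.13821002] 0.7010921162037067 [ 0.44686349 -0.00364389  0.18832163]
[[-0.164  0.986 -0.001]
 [ 0.986  0.164 -0.   ]
 [ 0.    -0.001 -1.   ]]
[[0.987, 0.159, 0.04, 0.502], [0.163, -0.956, -0.242, 0.036], [-0.0, 0.245, -0.969, 0.385], [0.0, 0.0, 0.0, 1.0]] 352.6969574816615 284.9233739551063 204.83254639036625
[  0.    1.7 136.1]
```

View pics/w1.png

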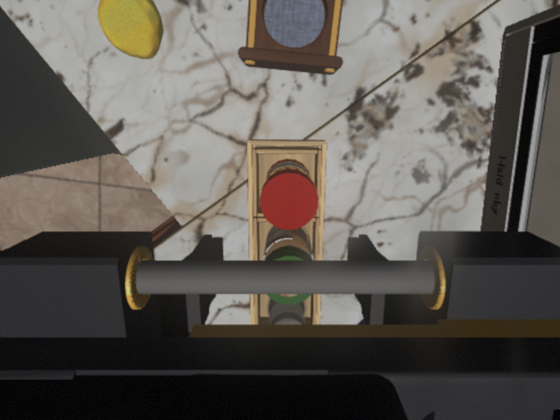

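The wrist view shows the red lid at (288,201), the tray square to the image, and the nearest rack well (4) at (295,12).

```bash
python3 - <<'E'
from h import *
i=ctrl.get_image("wrist")
g=i['color'].astype(int);m=((g[...,2]>110)&(g[...,1]<60)&(g[...,0]<60)).astype(np.uint8)
n,l,st,c=cv2.connectedComponentsWithStats(m);k=1+st[1:,4].argmax();print(st[k],c[k])
u,v=st[k][0]+st[k][2]/2-.5,st[k][1]+st[k][3]/2
p=ray(*c[k],.109,i);print(p, rel([*p[:2],.098]))
print(ray(295,12,.02,i))
E
```

```text
[ 260  173   58   57 2543] [288.57294534 200.74203696]
[ 0.51573641 -0.02879559  0.109     ] [-1.000e-01  4.200e+00  1.461e+02]
[0.49518406 0.13041559 0.02      ]
```

>>> {"fn": "send_rows", "kwargs": {
  "motion": [
    {"claw":0.4,"slide":[0,3,35],"delta_rot":[0,0,0]},
    {"claw":0.4,"slide":[0,3,70],"delta_rot":[0,0,0]},
    {"claw":0.4,"slide":[0,3,100],"delta_rot":[0,0,0]},
    {"claw":0.4,"slide":[0,3,125],"delta_rot":[0,0,0]},
    {"claw":0.4,"slide":[0,3,144],"delta_rot":[0,0,0]}
  ]
}}

```text
time: 3.2
position: [0.5139, -0.0288, 0.0985]
tool_rot: [-2.041, -2.386, 0.002]
ft_force: [-0.8, -0.3, 0.8]
grip_width: 0.698
grip_force: 0.0
```

>>> {"fn": "send_rows", "kwargs": {
  "motion": [
    {"claw":0.4,"slide":[0,0,0],"delta_rot":[0,0,0]},
    {"claw":-0.3,"slide":[0,0,0],"delta_rot":[0,0,0]},
    {"claw":-0.3,"slide":[0,0,0],"delta_rot":[0,0,0]},
    {"claw":-0.3,"slide":[0,0,0],"delta_rot":[0,0,0]},
    {"claw":-0.3,"slide":[0,0,0],"delta_rot":[0,0,0]}
  ]
}}

```text
time: 3.7
position: [0.5159, -0.029, 0.1018]
tool_rot: [2.037, 2.389, 0.001]
ft_force: [-1.3, 1.2, 3.7]
grip_width: 0.548
grip_force: 14.9
```

>>> {"fn": "send_rows", "kwargs": {
  "motion": [
    {"claw":-0.3,"slide":[0,0,0],"delta_rot":[0,0,0]},
    {"claw":-0.3,"slide":[0,0,-10],"delta_rot":[0,0,0]},
    {"claw":-0.3,"slide":[0,0,-40],"delta_rot":[0,0,0]},
    {"claw":-0.3,"slide":[0,0,-75],"delta_rot":[0,0,0]},
    {"claw":-0.3,"slide":[0,0,-110],"delta_rot":[0,0,0]}
  ]
}}

```text
time: 4.2
position: [0.5143, -0.0286, 0.2116]
tool_rot: [-2.037, -2.39, 0.001]
ft_force: [0.6, -0.1, -1.0]
grip_width: 0.547
grip_force: 14.9
```

```bash
python3 - <<'E'
from h import *
s=ctrl.get_state();print(s['time'],s['position'],s['grip_width'],s['grip_force'],s['ft_force'])
i=ctrl.get_image("side");cv2.imwrite("pics/s1.png",i["color"])
for p in((.4834,.2652),(.4881,.1972),(.4934,.1297)):print(rel([*p,.210]))
E
```

```text
4.2 [ 0.51428645 -0.02864418  0.2116318 ] 0.5466270478791986 14.949794970452785 [ 0.57306636 -0.09181224 -0.98394345]
[295.5  12.6   7.1]
[227.6   6.5   7.3]
[160.2   1.    7.5]
```

View pics/s1.png

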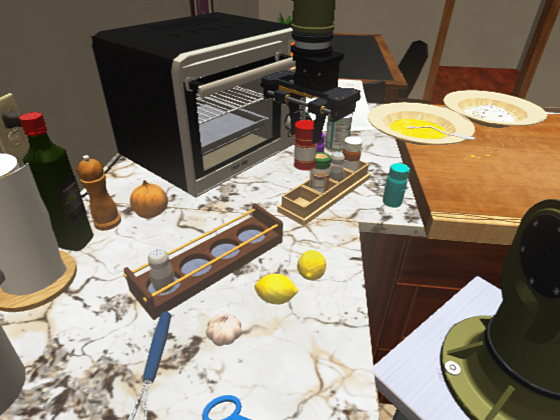

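The tin is gripped and lifted (side view at (304,140)), and its cup is empty. Next I carry it to well 2.

>>> {"fn": "send_rows", "kwargs": {
  "motion": [
    {"claw":-0.3,"slide":[25,1,0],"delta_rot":[0,0,0]},
    {"claw":-0.3,"slide":[60,2,0],"delta_rot":[0,0,0]},
    {"claw":-0.3,"slide":[95,3,0],"delta_rot":[0,0,0]},
    {"claw":-0.3,"slide":[130,5,0],"delta_rot":[0,0,0]},
    {"claw":-0.3,"slide":[165,6,0],"delta_rot":[0,0,0]}
  ]
}}

```text
time: 4.75
position: [0.4942, 0.1362, 0.2106]
tool_rot: [2.038, 2.39, -0.0]
ft_force: [0.7, -0.1, -1.2]
grip_width: 0.546
grip_force: 14.9
```

>>> {"fn": "send_rows", "kwargs": {
  "motion": [
    {"claw":-0.3,"slide":[35,2,0],"delta_rot":[0,0,0]},
    {"claw":-0.3,"slide":[70,4,0],"delta_rot":[0,0,0]},
    {"claw":-0.3,"slide":[100,6,0],"delta_rot":[0,0,0]},
    {"claw":-0.3,"slide":[120,7,0],"delta_rot":[0,0,0]},
    {"claw":-0.3,"slide":[130,8,0],"delta_rot":[0,0,0]}
  ]
}}

```text
time: 5.25
position: [0.4809, 0.267, 0.2106]
tool_rot: [-2.033, -2.393, -0.0]
ft_force: [0.1, -0.2, -1.6]
grip_width: 0.548
grip_force: 14.9
```

>>> {"fn": "send_rows", "kwargs": {
  "motion": [
    {"claw":-0.3,"slide":[0,0,20],"delta_rot":[0,0,0]},
    {"claw":-0.3,"slide":[0,0,40],"delta_rot":[0,0,0]},
    {"claw":-0.3,"slide":[0,0,45],"delta_rot":[0,0,0]},
    {"claw":-0.3,"slide":[0,0,45],"delta_rot":[0,0,0]},
    {"claw":-0.3,"slide":[0,0,45],"delta_rot":[0,0,0]}
  ]
}}

```text
time: 5.75
position: [0.4827, 0.2645, 0.1663]
tool_rot: [2.038, 2.39, 0.001]
ft_force: [1.2, -0.1, -2.2]
grip_width: 0.551
grip_force: 14.9
```

```bash
python3 - <<'E'
from h import *
s=ctrl.get_state();print(s['time'],s['position'],s['grip_width'],s['ft_force'])
i=ctrl.get_image("top");c=cv2.resize(i['color'][180:280,130:290],None,fx=5,fy=5,interpolation=cv2.INTER_CUBIC);cv2.imwrite("pics/t2.png",c)
i=ctrl.get_image("wrist");cv2.imwrite("pics/w2.png",i['color'])
E
```

```text
5.75 [0.48267645 0.26448321 0.16631928] 0.5508801567601547 [ 1.19574084 -0.13935779 -2.20499847]
```

View pics/w2.png

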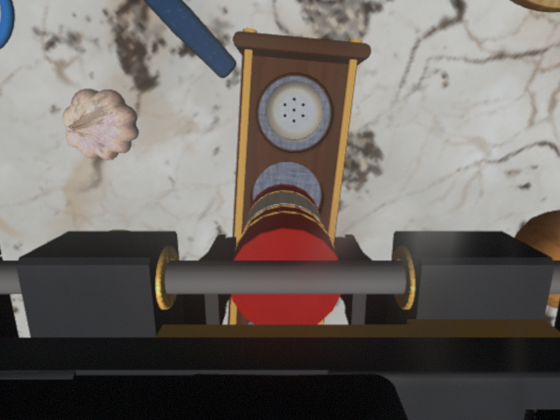

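The wrist view shows the tin's lid at (286,275). Well 2 is half hidden behind it, with its far edge at row 163 and a width of about 250–322. Well 1 is at (295,112) and free of contact. I'll check the numbers.

```bash
python3 - <<'E'
from h import *
i=ctrl.get_image("wrist")
w1=ray(294.5,111,.022,i);print("well1",w1)
print("well2 by rack",w1+.068*np.array([np.sin(.07),-np.cos(.07),0]))
print("well2 edges",ray(250,195,.02,i),ray(322,195,.02,i),ray(287,163,.014,i))
print("rails y", [ray(*p,.05,i).round(4) for p in((246,80),(348,80),(238,205),(333,205))])
s=ctrl.get_state();print(s['position'],rel([.4840,.2650,.100]))
E
```

```text
well1 [0.4807517  0.33502058 0.022     ]
well2 by rack [0.48550782 0.26718711 0.022     ]
well2 edges [0.45527592 0.26245785 0.02      ] [0.51456232 0.27187978 0.02      ] [0.48166144 0.29291272 0.014     ]
rails y [array([0.4436, 0.3497, 0.05  ]), array([0.5131, 0.3608, 0.05  ]), array([0.4493, 0.2605, 0.05  ]), array([0.5198, 0.2717, 0.05  ])]
[0.48271966 0.26479186 0.16654151] [-0.   1.2 66.5]
```

View pics/t2.png

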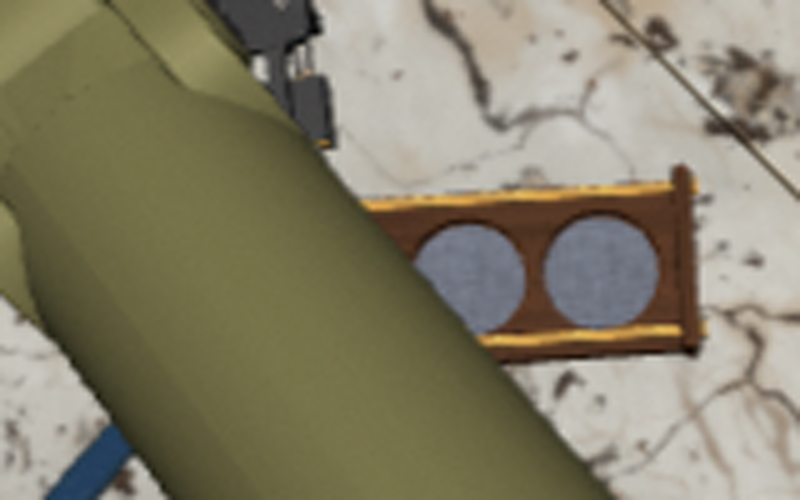

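>>> {"fn": "send_rows", "kwargs": {
  "motion": [
    {"claw":-0.3,"slide":[1,1.5,15],"delta_rot":[0,0,0]},
    {"claw":-0.3,"slide":[1,1.5,35],"delta_rot":[0,0,0]},
    {"claw":-0.3,"slide":[1,1.5,52],"delta_rot":[0,0,0]},
    {"claw":-0.3,"slide":[1,1.5,62],"delta_rot":[0,0,0]},
    {"claw":-0.3,"slide":[1,1.5,66],"delta_rot":[0,0,0]}
  ]
}}

```text
time: 6.4
position: [0.4825, 0.2655, 0.0979]
tool_rot: [-2.037, -2.39, 0.004]
ft_force: [-3.7, -1.5, 10.8]
grip_width: 0.548
grip_force: 15.0
```

>>> {"fn": "send_rows", "kwargs": {
  "motion": [
    {"claw":-0.3,"slide":[0,0,1],"delta_rot":[0,0,0]},
    {"claw":-0.3,"slide":[0,0,1],"delta_rot":[0,0,0]},
    {"claw":-0.3,"slide":[0,0,1],"delta_rot":[0,0,0]}
  ]
}}

```text
time: 6.7
position: [0.4839, 0.2661, 0.0991]
tool_rot: [2.038, 2.39, 0.002]
ft_force: [1.3, 1.0, -1.7]
grip_width: 0.545
grip_force: 15.0
```

>>> {"fn": "send_rows", "kwargs": {
  "motion": [
    {"claw":-0.3,"slide":[0,0,1],"delta_rot":[0,0,0]},
    {"claw":0.1,"slide":[0,0,1],"delta_rot":[0,0,0]},
    {"claw":0.4,"slide":[0,0,1],"delta_rot":[0,0,0]},
    {"claw":0.4,"slide":[0,0,1],"delta_rot":[0,0,0]},
    {"claw":0.4,"slide":[0,0,-10],"delta_rot":[0,0,0]}
  ]
}}

```text
time: 7.2
position: [0.4826, 0.2653, 0.1078]
tool_rot: [-2.037, -2.39, 0.004]
ft_force: [-0.1, -0.3, -0.6]
grip_width: 0.682
grip_force: 0.0
```

>>> {"fn": "send_rows", "kwargs": {
  "motion": [
    {"claw":0.4,"slide":[0,0,-30],"delta_rot":[0,0,0]},
    {"claw":0.4,"slide":[0,0,-65],"delta_rot":[0,0,0]},
    {"claw":0.4,"slide":[0,0,-100],"delta_rot":[0,0,0]},
    {"claw":0.4,"slide":[0,0,-130],"delta_rot":[0,0,0]},
    {"claw":0.4,"slide":[0,0,-140],"delta_rot":[0,0,0]}
  ]
}}

```text
time: 7.7
position: [0.4847, 0.2672, 0.2528]
tool_rot: [2.036, 2.389, 0.008]
ft_force: [-0.1, 0.7, 0.4]
grip_width: 0.703
grip_force: 0.0
```

```bash
python3 - <<'E'
from h import *
s=ctrl.get_state();print(s['time'],s['position'],s['grip_width'],s['ft_force'])
i=ctrl.get_image("side");cv2.imwrite("pics/s2.png",cv2.resize(i['color'][120:330,110:390],None,fx=2.7,fy=2.7,interpolation=cv2.INTER_CUBIC))
print(rel([.525,-.0913,s['position'][2]]))
E
```

```text
7.7 [0.48466023 0.26724717 0.25280711] 0.702914435776255 [-0.09417362  0.69203687  0.40678077]
[-360.3  -17.1   -0.6]
```

View pics/s2.png

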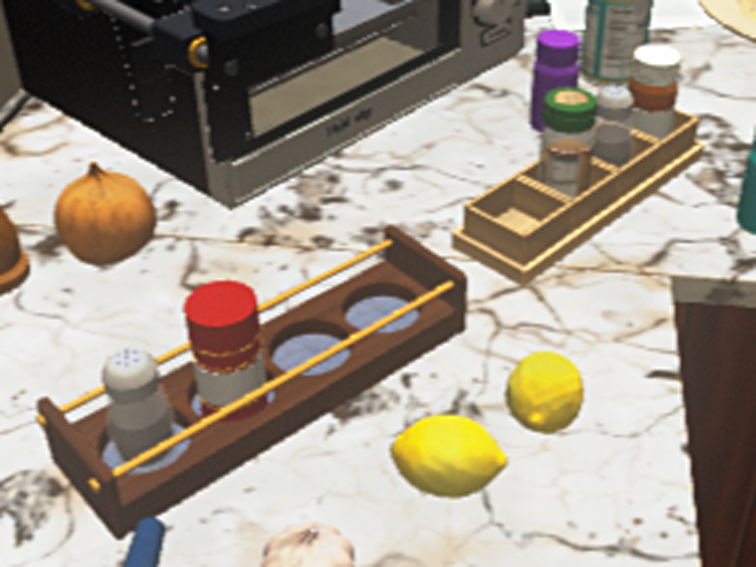

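The red tin stands upright in well 2 (crop (228,345)) with the rack shaker untouched beside it. Next is the green jar.

>>> {"fn": "send_rows", "kwargs": {
  "motion": [
    {"claw":0.4,"slide":[-36,-2,0],"delta_rot":[0,0,0]},
    {"claw":0.4,"slide":[-76,-4,0],"delta_rot":[0,0,0]},
    {"claw":0.4,"slide":[-116,-6,0],"delta_rot":[0,0,0]},
    {"claw":0.4,"slide":[-156,-8,0],"delta_rot":[0,0,0]},
    {"claw":0.4,"slide":[-196,-9,0],"delta_rot":[0,0,0]}
  ]
}}

```text
time: 8.25
position: [0.5048, 0.0691, 0.2474]
tool_rot: [-2.037, -2.39, 0.002]
ft_force: [0.4, 0.6, -0.6]
grip_width: 0.699
grip_force: 0.0
```

>>> {"fn": "send_rows", "kwargs": {
  "motion": [
    {"claw":0.4,"slide":[-40,-2,0],"delta_rot":[0,0,0]},
    {"claw":0.4,"slide":[-80,-4,0],"delta_rot":[0,0,0]},
    {"claw":0.4,"slide":[-115,-6,0],"delta_rot":[0,0,0]},
    {"claw":0.4,"slide":[-145,-7,0],"delta_rot":[0,0,0]},
    {"claw":0.4,"slide":[-164,-8,0],"delta_rot":[0,0,0]}
  ]
}}

```text
time: 8.75
position: [0.5228, -0.0954, 0.247]
tool_rot: [-2.041, -2.386, 0.003]
ft_force: [0.3, -0.3, 0.1]
grip_width: 0.7
grip_force: 0.0
```

>>> {"fn": "send_rows", "kwargs": {
  "motion": [
    {"claw":0.4,"slide":[0,0,0],"delta_rot":[0,0,0]},
    {"claw":0.4,"slide":[0,0,0],"delta_rot":[0,0,0]}
  ]
}}

```text
time: 8.95
position: [0.5231, -0.0916, 0.2475]
tool_rot: [-2.037, -2.389, 0.0]
ft_force: [-0.3, 0.7, -0.4]
grip_width: 0.695
grip_force: 0.0
```

```bash
python3 - <<'E'
from h import *
i=ctrl.get_image("wrist");g=i['color'];cv2.imwrite("pics/w3.png",g)
h=cv2.cvtColor(g,cv2.COLOR_BGR2HSV);m=cv2.inRange(h,(45,80,30),(85,255,200));m=cv2.morphologyEx(m,cv2.MORPH_CLOSE,np.ones((15,15)))
n,l,st,c=cv2.connectedComponentsWithStats(m);k=1+st[1:,4].argmax();print(st[k],c[k])
p=ray(*c[k],.120,i);s=ctrl.get_state();print(s['time'],s['position'],p,rel([*p[:2],.112]))
E
```

```text
[ 260  177   55   55 1558] [286.74967908 202.28818999]
9.0 [ 0.52325707 -0.09079044  0.24783406] [ 0.52548883 -0.09059372  0.12      ] [ -0.3   2.4 135.8]
```

View pics/w3.png

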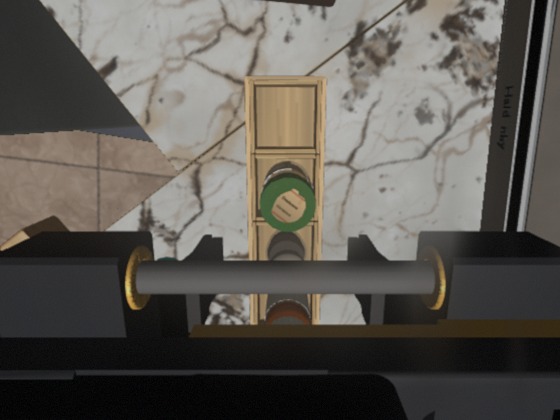

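The green lid is at (287,204), centred between the fingers.

>>> {"fn": "send_rows", "kwargs": {
  "motion": [
    {"claw":0.4,"slide":[0,2,35],"delta_rot":[0,0,0]},
    {"claw":0.4,"slide":[0,2,70],"delta_rot":[0,0,0]},
    {"claw":0.4,"slide":[0,2,100],"delta_rot":[0,0,0]},
    {"claw":0.4,"slide":[0,2,123],"delta_rot":[0,0,0]},
    {"claw":0.4,"slide":[0,2,136],"delta_rot":[0,0,0]}
  ]
}}

```text
time: 9.5
position: [0.5243, -0.0899, 0.1105]
tool_rot: [-2.033, -2.391, 0.002]
ft_force: [-0.0, 0.5, 0.1]
grip_width: 0.7
grip_force: 0.0
```

>>> {"fn": "send_rows", "kwargs": {
  "motion": [
    {"claw":0.4,"slide":[0,0,0],"delta_rot":[0,0,0]},
    {"claw":0.4,"slide":[0,0,0],"delta_rot":[0,0,0]},
    {"claw":-0.3,"slide":[0,0,0],"delta_rot":[0,0,0]},
    {"claw":-0.3,"slide":[0,0,0],"delta_rot":[0,0,0]},
    {"claw":-0.3,"slide":[0,0,0],"delta_rot":[0,0,0]}
  ]
}}

```text
time: 10.0
position: [0.5261, -0.0921, 0.1134]
tool_rot: [2.037, 2.39, 0.001]
ft_force: [-1.2, 0.5, 1.4]
grip_width: 0.514
grip_force: 15.6
```

>>> {"fn": "send_rows", "kwargs": {
  "motion": [
    {"claw":-0.3,"slide":[0,0,0],"delta_rot":[0,0,0]},
    {"claw":-0.3,"slide":[0,0,-10],"delta_rot":[0,0,0]},
    {"claw":-0.3,"slide":[0,0,-40],"delta_rot":[0,0,0]},
    {"claw":-0.3,"slide":[0,0,-75],"delta_rot":[0,0,0]},
    {"claw":-0.3,"slide":[0,0,-105],"delta_rot":[0,0,0]}
  ]
}}

```text
time: 10.5
position: [0.5256, -0.0918, 0.2195]
tool_rot: [2.037, 2.391, 0.0]
ft_force: [-0.1, -0.4, -0.2]
grip_width: 0.516
grip_force: 15.0
```

>>> {"fn": "send_rows", "kwargs": {
  "motion": [
    {"claw":-0.3,"slide":[25,1,0],"delta_rot":[0,0,0]},
    {"claw":-0.3,"slide":[60,2,0],"delta_rot":[0,0,0]},
    {"claw":-0.3,"slide":[95,3,0],"delta_rot":[0,0,0]},
    {"claw":-0.3,"slide":[130,5,0],"delta_rot":[0,0,0]},
    {"claw":-0.3,"slide":[165,6,0],"delta_rot":[0,0,0]}
  ]
}}

```text
time: 11.0
position: [0.505, 0.0733, 0.218]
tool_rot: [2.038, 2.39, -0.0]
ft_force: [-0.8, 0.4, 0.1]
grip_width: 0.513
grip_force: 15.0
```

>>> {"fn": "send_rows", "kwargs": {
  "motion": [
    {"claw":-0.3,"slide":[35,1,0],"delta_rot":[0,0,0]},
    {"claw":-0.3,"slide":[70,2,0],"delta_rot":[0,0,0]},
    {"claw":-0.3,"slide":[100,4,0],"delta_rot":[0,0,0]},
    {"claw":-0.3,"slide":[118,5,0],"delta_rot":[0,0,0]},
    {"claw":-0.3,"slide":[126,5,0],"delta_rot":[0,0,0]}
  ]
}}

```text
time: 11.5
position: [0.4896, 0.1996, 0.2181]
tool_rot: [-2.033, -2.394, -0.001]
ft_force: [-0.4, -0.7, -1.3]
grip_width: 0.513
grip_force: 15.0
```

>>> {"fn": "send_rows", "kwargs": {
  "motion": [
    {"claw":-0.3,"slide":[0,0,20],"delta_rot":[0,0,0]},
    {"claw":-0.3,"slide":[0,0,35],"delta_rot":[0,0,0]},
    {"claw":-0.3,"slide":[0,0,40],"delta_rot":[0,0,0]},
    {"claw":-0.3,"slide":[0,0,40],"delta_rot":[0,0,0]},
    {"claw":-0.3,"slide":[0,0,40],"delta_rot":[0,0,0]}
  ]
}}

```text
time: 12.0
position: [0.4908, 0.1967, 0.1779]
tool_rot: [2.039, 2.39, 0.0]
ft_force: [-0.4, 0.5, -0.8]
grip_width: 0.515
grip_force: 15.0
```

```bash
python3 - <<'E'
from h import *
i=ctrl.get_image("wrist");g=i['color'];cv2.imwrite("pics/w4.png",g)
s=ctrl.get_state();print(s['time'],s['position'],s['grip_width'],rel([.489,.1975,.109]))
print("tin px->",)
h=cv2.inRange(g,(0,0,100),(60,60,255));n,l,st,c=cv2.connectedComponentsWithStats(h);k=1+st[1:,4].argmax();print(st[k],c[k],ray(*c[k],.105,i))
E
```

```text
12.05 [0.49090089 0.19693553 0.17814236] 0.5112909067251387 [ 0.9 -1.8 69.1]
tin px->
[ 249   68   82   85 5410] [289.96192237 110.09963031] [0.48404292 0.26584563 0.105     ]
```

View pics/w4.png

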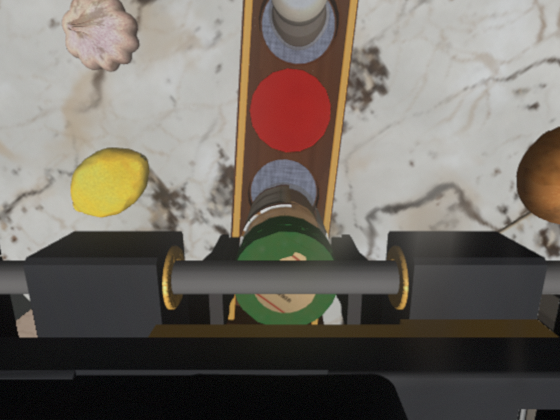

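The tin stands centred at (290,110), and the green jar hangs at (285,275) over well 3. I correct by about 1 mm and lower it.

>>> {"fn": "send_rows", "kwargs": {
  "motion": [
    {"claw":-0.3,"slide":[1,-1,20],"delta_rot":[0,0,0]},
    {"claw":-0.3,"slide":[1,-1,40],"delta_rot":[0,0,0]},
    {"claw":-0.3,"slide":[1,-1,56],"delta_rot":[0,0,0]},
    {"claw":-0.3,"slide":[1,-1,64],"delta_rot":[0,0,0]},
    {"claw":-0.3,"slide":[1,-1,67],"delta_rot":[0,0,0]}
  ]
}}

```text
time: 12.55
position: [0.4891, 0.1978, 0.1099]
tool_rot: [-2.038, -2.39, 0.001]
ft_force: [0.2, 0.4, -1.0]
grip_width: 0.511
grip_force: 15.0
```

>>> {"fn": "send_rows", "kwargs": {
  "motion": [
    {"claw":-0.3,"slide":[0,0,1],"delta_rot":[0,0,0]},
    {"claw":-0.3,"slide":[0,0,2],"delta_rot":[0,0,0]},
    {"claw":-0.3,"slide":[0,0,2],"delta_rot":[0,0,0]}
  ]
}}

```text
time: 12.85
position: [0.4898, 0.1983, 0.1094]
tool_rot: [2.037, 2.39, 0.002]
ft_force: [-0.8, -0.3, 1.4]
grip_width: 0.512
grip_force: 15.0
```

>>> {"fn": "send_rows", "kwargs": {
  "motion": [
    {"claw":0.1,"slide":[0,0,0],"delta_rot":[0,0,0]},
    {"claw":0.4,"slide":[0,0,0],"delta_rot":[0,0,0]},
    {"claw":0.4,"slide":[0,0,0],"delta_rot":[0,0,0]},
    {"claw":0.4,"slide":[0,0,-15],"delta_rot":[0,0,0]},
    {"claw":0.4,"slide":[0,0,-40],"delta_rot":[0,0,0]}
  ]
}}

```text
time: 13.35
position: [0.4882, 0.1976, 0.1484]
tool_rot: [-2.036, -2.39, 0.004]
ft_force: [-0.1, 0.1, 1.0]
grip_width: 0.69
grip_force: 0.0
```

>>> {"fn": "send_rows", "kwargs": {
  "motion": [
    {"claw":0.4,"slide":[0,0,-30],"delta_rot":[0,0,0]},
    {"claw":0.4,"slide":[0,0,-60],"delta_rot":[0,0,0]},
    {"claw":0.4,"slide":[0,0,-85],"delta_rot":[0,0,0]},
    {"claw":0.4,"slide":[0,0,-98],"delta_rot":[0,0,0]},
    {"claw":0.4,"slide":[-20,0,-100],"delta_rot":[0,0,0]}
  ]
}}

```text
time: 13.85
position: [0.4924, 0.1816, 0.2512]
tool_rot: [2.031, 2.395, 0.007]
ft_force: [0.0, 0.3, -0.8]
grip_width: 0.698
grip_force: 0.0
```

>>> {"fn": "send_rows", "kwargs": {
  "motion": [
    {"claw":0.4,"slide":[-40,-1,0],"delta_rot":[0,0,0]},
    {"claw":0.4,"slide":[-80,-2,0],"delta_rot":[0,0,0]},
    {"claw":0.4,"slide":[-120,-4,0],"delta_rot":[0,0,0]},
    {"claw":0.4,"slide":[-160,-5,0],"delta_rot":[0,0,0]},
    {"claw":0.4,"slide":[-200,-6,0],"delta_rot":[0,0,0]}
  ]
}}

```text
time: 14.35
position: [0.5179, -0.0218, 0.2487]
tool_rot: [2.038, 2.391, -0.001]
ft_force: [1.0, -0.7, -0.8]
grip_width: 0.699
grip_force: 0.0
```

>>> {"fn": "send_rows", "kwargs": {
  "motion": [
    {"claw":0.4,"slide":[-45,-1,0],"delta_rot":[0,0,0]},
    {"claw":0.4,"slide":[-90,-3,0],"delta_rot":[0,0,0]},
    {"claw":0.4,"slide":[-135,-4,0],"delta_rot":[0,0,0]},
    {"claw":0.4,"slide":[-180,-5,0],"delta_rot":[0,0,0]},
    {"claw":0.4,"slide":[-208,-6,0],"delta_rot":[0,0,0]}
  ]
}}

```text
time: 14.85
position: [0.5444, -0.231, 0.2481]
tool_rot: [-2.043, -2.387, 0.002]
ft_force: [-0.1, -0.4, 0.6]
grip_width: 0.697
grip_force: 0.0
```

>>> {"fn": "send_rows", "kwargs": {
  "motion": [
    {"claw":0.4,"slide":[0,0,0],"delta_rot":[0,0,0]},
    {"claw":0.4,"slide":[0,0,0],"delta_rot":[0,0,0]}
  ]
}}

```text
time: 15.05
position: [0.5449, -0.2265, 0.2481]
tool_rot: [-2.038, -2.389, -0.001]
ft_force: [0.2, 0.2, 1.0]
grip_width: 0.702
grip_force: 0.0
```

```bash
python3 - <<'E'
from h import *
i=ctrl.get_image("wrist");g=i['color'];cv2.imwrite("pics/w5.png",g)
m=cv2.inRange(g[:240,240:340],(190,190,190),(255,255,255));n,l,st,c=cv2.connectedComponentsWithStats(m);k=1+st[1:,4].argmax();print(st[k],c[k])
p=ray(c[k][0]+240,c[k][1],.114,i);s=ctrl.get_state();print(s['time'],s['position'],p,rel([*p[:2],.105]),rel([.5468,-.2265,.105]))
E
```

```text
[  23  179   50   49 1911] [ 47.49764521 202.65515437]
15.1 [ 0.54520143 -0.22514376  0.2483605 ] [ 0.54837346 -0.22722231  0.114     ] [ -2.8   2.8 143.4] [ -1.8   1.4 143.4]
```

View pics/w5.png

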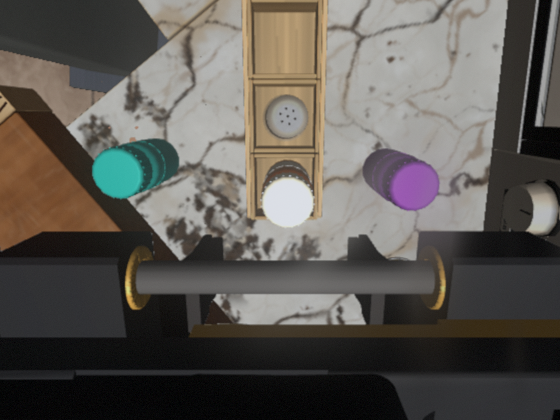

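White-capped amber jar is at (288,202), flanked by the turquoise (120,170) and purple (412,186) decoys. These lie clear of the fingers. I grip the cap high so the fingertips stay off the shoulder.

>>> {"fn": "send_rows", "kwargs": {
  "motion": [
    {"claw":0.4,"slide":[-2,2.5,35],"delta_rot":[0,0,0]},
    {"claw":0.4,"slide":[-2,2.5,70],"delta_rot":[0,0,0]},
    {"claw":0.4,"slide":[-2,2.5,100],"delta_rot":[0,0,0]},
    {"claw":0.4,"slide":[-2,2.5,124],"delta_rot":[0,0,0]},
    {"claw":0.4,"slide":[-2,2.5,137],"delta_rot":[0,0,0]}
  ]
}}

```text
time: 15.6
position: [0.547, -0.2255, 0.1096]
tool_rot: [-2.032, -2.392, 0.001]
ft_force: [-0.5, 0.0, -0.3]
grip_width: 0.696
grip_force: 0.0
```

>>> {"fn": "send_rows", "kwargs": {
  "motion": [
    {"claw":0.4,"slide":[0,0,0],"delta_rot":[0,0,0]},
    {"claw":0.4,"slide":[0,0,0],"delta_rot":[0,0,0]},
    {"claw":-0.3,"slide":[0,0,0],"delta_rot":[0,0,0]},
    {"claw":-0.3,"slide":[0,0,0],"delta_rot":[0,0,0]},
    {"claw":-0.3,"slide":[0,0,0],"delta_rot":[0,0,0]}
  ]
}}

```text
time: 16.1
position: [0.5484, -0.2284, 0.1125]
tool_rot: [2.037, 2.39, 0.0]
ft_force: [-1.2, 0.9, 0.9]
grip_width: 0.513
grip_force: 0.2
```

>>> {"fn": "send_rows", "kwargs": {
  "motion": [
    {"claw":-0.3,"slide":[0,0,0],"delta_rot":[0,0,0]},
    {"claw":-0.3,"slide":[0,0,-10],"delta_rot":[0,0,0]},
    {"claw":-0.3,"slide":[0,0,-40],"delta_rot":[0,0,0]},
    {"claw":-0.3,"slide":[0,0,-80],"delta_rot":[0,0,0]},
    {"claw":-0.3,"slide":[0,0,-120],"delta_rot":[0,0,0]}
  ]
}}

```text
time: 16.6
position: [0.5475, -0.2278, 0.233]
tool_rot: [-2.037, -2.39, 0.0]
ft_force: [1.3, 0.2, -0.5]
grip_width: 0.492
grip_force: 15.0
```

>>> {"fn": "send_rows", "kwargs": {
  "motion": [
    {"claw":-0.3,"slide":[25,0,0],"delta_rot":[0,0,0]},
    {"claw":-0.3,"slide":[65,1,0],"delta_rot":[0,0,0]},
    {"claw":-0.3,"slide":[105,2,0],"delta_rot":[0,0,0]},
    {"claw":-0.3,"slide":[150,2,0],"delta_rot":[0,0,0]},
    {"claw":-0.3,"slide":[195,3,0],"delta_rot":[0,0,0]}
  ]
}}

```text
time: 17.1
position: [0.5195, -0.0336, 0.2321]
tool_rot: [2.038, 2.39, -0.0]
ft_force: [0.1, 0.5, -0.9]
grip_width: 0.49
grip_force: 15.0
```

>>> {"fn": "send_rows", "kwargs": {
  "motion": [
    {"claw":-0.3,"slide":[45,0,0],"delta_rot":[0,0,0]},
    {"claw":-0.3,"slide":[90,1,0],"delta_rot":[0,0,0]},
    {"claw":-0.3,"slide":[130,2,0],"delta_rot":[0,0,0]},
    {"claw":-0.3,"slide":[155,2,0],"delta_rot":[0,0,0]},
    {"claw":-0.3,"slide":[167,2.5,0],"delta_rot":[0,0,0]}
  ]
}}

```text
time: 17.6
position: [0.4951, 0.1335, 0.2322]
tool_rot: [2.032, 2.395, 0.001]
ft_force: [-0.7, -0.4, -0.8]
grip_width: 0.493
grip_force: 15.0
```

>>> {"fn": "send_rows", "kwargs": {
  "motion": [
    {"claw":-0.3,"slide":[0,0,20],"delta_rot":[0,0,0]},
    {"claw":-0.3,"slide":[0,0,40],"delta_rot":[0,0,0]},
    {"claw":-0.3,"slide":[0,0,50],"delta_rot":[0,0,0]},
    {"claw":-0.3,"slide":[0,0,50],"delta_rot":[0,0,0]},
    {"claw":-0.3,"slide":[0,0,50],"delta_rot":[0,0,0]}
  ]
}}

```text
time: 18.1
position: [0.4965, 0.1297, 0.1821]
tool_rot: [2.039, 2.39, 0.0]
ft_force: [-0.2, 0.3, -0.7]
grip_width: 0.488
grip_force: 15.0
```

```bash
python3 - <<'E'
from h import *
s=ctrl.get_state();print(s['time'],s['position'],s['grip_width'],rel([.494,.130,.1085]))
i=ctrl.get_image("wrist");cv2.imwrite("pics/w6.png",i['color'])
E
```

```text
18.1 [0.49652871 0.12973724 0.18205776] 0.48790794499771206 [ 0.7 -2.5 73.6]
```

View pics/w6.png

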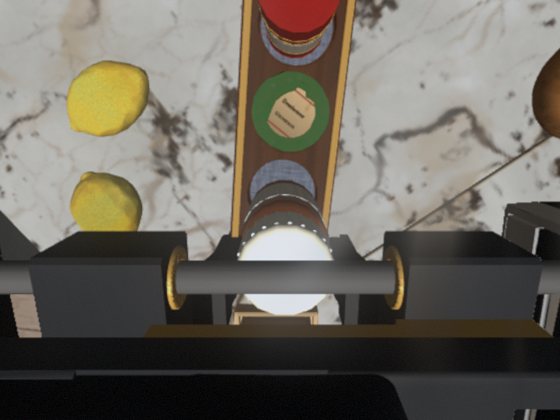

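The green jar stands in well 3 (290,110), and the amber jar hangs over well 4 (285,270).

>>> {"fn": "send_rows", "kwargs": {
  "motion": [
    {"claw":-0.3,"slide":[1,-2,20],"delta_rot":[0,0,0]},
    {"claw":-0.3,"slide":[1,-2,42],"delta_rot":[0,0,0]},
    {"claw":-0.3,"slide":[1,-2,60],"delta_rot":[0,0,0]},
    {"claw":-0.3,"slide":[1,-2,69],"delta_rot":[0,0,0]},
    {"claw":-0.3,"slide":[1,-2,72],"delta_rot":[0,0,0]}
  ]
}}

```text
time: 18.65
position: [0.494, 0.1307, 0.1094]
tool_rot: [-2.038, -2.39, 0.0]
ft_force: [0.2, 0.6, -0.9]
grip_width: 0.488
grip_force: 15.0
```

>>> {"fn": "send_rows", "kwargs": {
  "motion": [
    {"claw":-0.3,"slide":[0,0,1],"delta_rot":[0,0,0]},
    {"claw":-0.3,"slide":[0,0,1.5],"delta_rot":[0,0,0]},
    {"claw":-0.3,"slide":[0,0,1.5],"delta_rot":[0,0,0]}
  ]
}}

```text
time: 18.95
position: [0.4945, 0.1309, 0.1088]
tool_rot: [2.038, 2.39, 0.001]
ft_force: [0.3, 0.1, -1.0]
grip_width: 0.489
grip_force: 15.0
```

>>> {"fn": "send_rows", "kwargs": {
  "motion": [
    {"claw":-0.3,"slide":[0,0,1],"delta_rot":[0,0,0]},
    {"claw":-0.3,"slide":[0,0,1],"delta_rot":[0,0,0]},
    {"claw":0.1,"slide":[0,0,1],"delta_rot":[0,0,0]},
    {"claw":0.4,"slide":[0,0,1],"delta_rot":[0,0,0]},
    {"claw":0.4,"slide":[0,0,1],"delta_rot":[0,0,0]}
  ]
}}

```text
time: 19.45
position: [0.494, 0.1308, 0.1071]
tool_rot: [2.038, 2.391, 0.0]
ft_force: [0.2, 0.1, 0.1]
grip_width: 0.644
grip_force: 0.0
```

>>> {"fn": "send_rows", "kwargs": {
  "motion": [
    {"claw":0.4,"slide":[0,0,-15],"delta_rot":[0,0,0]},
    {"claw":0.4,"slide":[0,0,-45],"delta_rot":[0,0,0]},
    {"claw":0.4,"slide":[0,0,-80],"delta_rot":[0,0,0]},
    {"claw":0.4,"slide":[0,0,-110],"delta_rot":[0,0,0]},
    {"claw":0.4,"slide":[0,0,-140],"delta_rot":[0,0,0]}
  ]
}}

```text
time: 19.95
position: [0.4939, 0.1312, 0.2496]
tool_rot: [2.037, 2.39, 0.001]
ft_force: [0.7, 0.5, -0.1]
grip_width: 0.697
grip_force: 0.0
```

>>> {"fn": "send_rows", "kwargs": {
  "motion": [
    {"claw":0.4,"slide":[-40,0,0],"delta_rot":[0,0,0]},
    {"claw":0.4,"slide":[-80,0,0],"delta_rot":[0,0,0]},
    {"claw":0.4,"slide":[-120,0,0],"delta_rot":[0,0,0]},
    {"claw":0.4,"slide":[-150,0,0],"delta_rot":[0,0,0]},
    {"claw":0.4,"slide":[-160,0,0],"delta_rot":[0,0,0]}
  ]
}}

```text
time: 20.45
position: [0.5196, -0.0312, 0.2478]
tool_rot: [2.044, 2.384, -0.001]
ft_force: [0.8, 0.9, -1.6]
grip_width: 0.701
grip_force: 0.0
```

```bash
python3 - <<'E'
from h import *
s=ctrl.get_state();print(s['time'],s['position'],s['ft_force'])
i=ctrl.get_image("side");cv2.imwrite("pics/s3.png",cv2.resize(i['color'][120:330,110:390],None,fx=2.7,fy=2.7,interpolation=cv2.INTER_CUBIC))
E
```

```text
20.45 [ 0.51955052 -0.03123876  0.24783873] [ 0.79899612  0.94584036 -1.60118714]
```

View pics/s3.png

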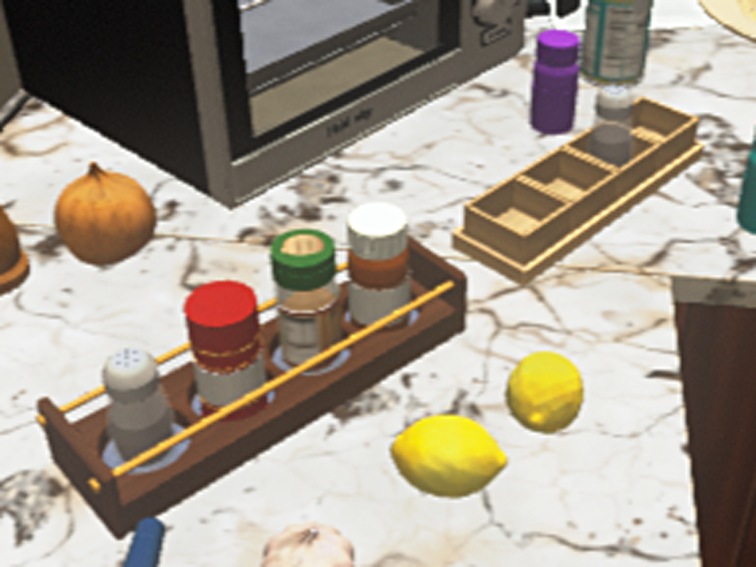

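All three stand upright in their wells: red (228,345), green (305,300) and amber (378,265). The rack shaker is at (137,410), the spare shaker is still in its cup at (613,125), and the gripper is clear.

```bash
python3 -c "
from bench import ctrl
print(ctrl.close_job())"
```

```text
the job is handed in; nothing more can be done
None
```

The job is handed in: red tin, green jar and amber jar stand upright in wells 2, 3 and 4, in their original left-to-right order, both salt shakers are where they were, and the arm finished at about 20 s of the 88 s allowed.

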